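# Load a power module onto the microscope's slide-out stage

## Robot

A 7-joint arm with a two-finger parallel gripper is mounted at the origin on the work surface. World frame = base frame: x ahead of the robot, y to its left, z up, the work surface at z = 0. Lengths are in m, angles in rad, forces in N, time in s.
With the tool pointing down it reaches from about 0.425 to 0.875 m from the base axis. Payload 4.7 kg.
Tool frame: the origin (TCP) lies between the finger pads; the fingertips stand 14 mm ahead of it and the grasp point (between the pads) lies 5 mm behind it; z points along the fingers, y is the line along which they close (so a half turn about z gives the same grasp; the last joint's range is limited). The gripper opens to 87 mm and grips with 3 to 60 N. Pads are 19 mm wide; open, the fingers measure 117 mm over their backs; the gripper's body (75 mm by 190 mm) begins 51 mm behind the grasp point.
Start: joints at [-1.161, 0.321, -0.07, 1.45, 0.023, 1.371, -0.057], TCP at [0.251, 0.6, 0.237] pointing down, gripper open.
Joint ranges: [-2.86, 2.86], [-0.3, 2.09], [-1.38, 1.24], [0.06, 2.45], [-1.56, 4.7], [0.09, 2.05], [-2.69, 2.69]. Speed limits (rad/s): [2.57, 2.57, 3.14, 3.14, 3.14, 3.14, 3.14].

## Interface

Orientations are given as a rotation vector (axis times angle).
In Python, from bench import ctrl gives the robot as it stands.
- The arm moves only by the tool step_arm, never from a script. Its argument "commands" is a list of rows, each an object with "travel": the shift along the tool's x, y, z in m, a list of three; "turn": the turn, a rotation vector about the tool's x, y, z in degrees, a list of three. A call has 1 to 5 rows; each row is the pose to reach, as a shift and turn from the pose commanded when the call began, along the tool's axes at that moment; what a row does not reach only later rows make up. A row lasts 1/10 s, in which the tool goes at most 50 mm and 8.59 degrees, less where a joint would pass 70% of its speed; a pose out of reach is approached as far as the arm can. A call with a gripper value outside its range is refused whole. "gripper" is the opening, from 0 (shut) to 1 (fully open), set as the call begins (left out, the last holds). The fingers move at their own pace and stop on an object; "force" is the grip in N (left out, the last holds). Time passes only in rows, so rows that repeat a pose let the fingers close. It gives the time, the measured TCP pose, the force, the opening and the grip force at its end, in the units of the state.
- ctrl.get_state(): the state, without advancing time (a new reading comes with each control period).
- ctrl.get_image(name): name is "side" or "top"; returns the picture (384x512x3 uint8, red, green, blue); there is no depth.
- ctrl.camera_model(name): a dict with "fx", "fy", "cx", "cy" (pixels), "R" (3x3) and "t" (3): a world point X has camera coordinates R X + t. Camera axes: x right, y down, z forward; pixel columns grow to the right and rows downward; lengths in m; the calibration is good to about 2 mm. A picture is of the moment at which its call begins. camera_model takes no time and is no camera call.
- ctrl.close_job(): hands the job in; it is judged then, once.
The state is a dict: "time": time; "joint_positions": joint angles; "qd": joint speeds; "joint_torque": joint torques, N m; "position": TCP position; "tool_rot": TCP orientation; "ft_force": force on the tool from outside, world axes, zero at the start; "torque": the same for the moment, N m; "grip_width": opening from 0.0 (shut) to 1.0 (fully open); "grip_force": force on a finger pad.
Only numpy, scipy, OpenCV 4.12 (cv2) and the standard library are available. Lean on these libraries where they do the work, as an engineer would, in place of code of your own. Each camera call takes 0.05 s, during which the arm holds its last target. There are 200 camera calls.

## Task

Lift the circuit board with the finned heat sink out of the yellow basket, leaving the other two boards lying where they are. With the microscope's stage still drawn out, set the board down gently, component side up, flat inside the stage's raised border, and then push the stage fully home under the lens, without bumping the microscope's head.

Things in the scene. Friction and masses are not known exactly. Their poses are not given: they have to be found in the camera images.
- sink_module: board to inspect: green, 80 x 55 x 3 mm (x, y, z), with a dark finned heat sink 44 (x) x 26 (y) x 36 mm tall on it, centred 4 mm to +x of the board's centre; its flat outer fins (+y and -y faces, 26 mm apart) can be gripped. White connector 7 mm tall at the -x edge, other parts under 3 mm. About 0.14 kg. Origin: centre of the underside; z up. Lies flat, components up
- sink_top (a point): centre of the top of the heat sink, 39 mm above the underside of the board; axes as sink_module
- coil_module: a board of the same size with a flat copper ring coil (36 mm across, 19 mm high in all) in place of the heat sink; origin at the centre of its underside. To be left
- cap_module: a board of the same size with a row of three black cylinders (16 mm across, 30 mm high in all) in place of the heat sink; origin at the centre of its underside. To be left
- basket: yellow slatted basket, fixed, open on top, outside 160 (x) x 320 (y) x 60 mm high, walls 5 mm, floor 4 mm. Origin: centre of its underside, on the bench. The three boards lie side by side along its y, about 85 mm apart, in any order, long sides roughly along its x
- scope: white stereo microscope, fixed, with a pillar: base plate 300 x 200 x 20 mm. Origin: on the bench below the lens; its own -x points to the front, the way the stage slides out, where the base reaches 115 mm; the pillar stands 135 mm to +x
- optics: the microscope's head, fixed; origin and axes of scope. Ring light of radius 36 mm about the lens axis, underside 133 mm above the bench; white body from 200 mm up, reaching 42 mm to the front of the lens axis and 45 mm to each side (side knobs 65 mm); eyepieces lean back over the pillar
- stage (a joint): how far the stage is drawn out, m: 0 = fully home, board under the lens; 0.17 = fully out. Slides on friction of about 3 N and stays where it is left
- stage_bed (a point): centre of the stage's recessed upper face, 34 mm above the bench: an aluminium plate with a raised border 4 mm high and 5 mm wide around a recess of 71 (x) x 96 mm (y); moves with the stage. x along the slide (-x outward, to the front), y across it, z up
- stage_knob (a point): centre of the top of the stage's upright black knob, a post 18 mm in diameter and 40 mm tall, top 66 mm above the bench, 100 mm to the front (-x) of stage_bed on a flat bar 14 mm wide; moves with the stage. Can be gripped from above or pushed towards +x
There are look-alikes about, which are no part of the job. Leave any blue look-alike of the sink_module alone. Leave any purple look-alike of the cap_module alone.

How it is judged:
On the way, in this order (a step that is already met when the one before it is completed fails the run):
1. the board with the heat sink is lifted out of the basket, clear of its rim, while the stage is still drawn out (z of sink_module in the frame of basket above 0.065 m and value of joint stage above 0.1 m), for 0.1 s.
2. it lies released, flat and component side up, inside the border of the stage, which is still drawn out by 100 mm or more (value of joint stage above 0.1 m and horizontal distance between sink_module and stage_bed below 0.014 m and z of sink_module in the frame of stage_bed below 0.002 m and angle between sink_module's own z axis and vertical below 0.06 rad and contact force between the fingers and sink_module below 0.1 N and linear speed of sink_module below 0.02 m/s), for 0.2 s.
At the end, for the whole second after the job is handed in: stage within 5 mm of home; the heat-sink board at rest inside its border, component side up, within 2 mm of the recessed face, tilted under 0.06 rad, centre within 14 mm of the recess centre; the other two boards flat in the basket within 30 mm of their start (value of joint stage below 0.005 m and horizontal distance between sink_module and stage_bed below 0.014 m and z of sink_module in the frame of stage_bed below 0.002 m and angle between sink_module's own z axis and vertical below 0.06 rad and linear speed of sink_module below 0.02 m/s and z of each of coil_module, cap_module in the frame of basket below 0.008 m and distance of each of coil_module, cap_module from where it was at the start of the episode below 0.03 m); the robot touches nothing.
It fails at once if the microscope's head is bumped (more than 4 N) (contact force between optics and anything else above 4 N).
It fails at once if the board is slammed onto the stage (more than 40 N between them) (contact force between sink_module and stage above 40 N).
It fails at once if one of the other two boards is shifted by more than 30 mm (distance of any of coil_module, cap_module from where it was at the start of the episode above 0.03 m).
It fails at once if the board is let fall (moves faster than 0.55 m/s, a fall of about 15 mm, while the fingers do not hold it) (contact force between the fingers and sink_module below 0.05 N and linear speed of sink_module above 0.55 m/s).
It also fails if it takes over 50 s, if anything falls off the work surface, if the arm or the gripper's body presses on something with over 40 N, if the wrist force passes 120 N, or if a joint passes its speed limit or range.

## Working session

There is one attempt and no reset: what is moved stays moved. The work goes in short steps, Python scripts to look and compute and a tool call to move; the robot and the scene stay as the last step left them, time stands still between calls to the robot, and variables do not carry over. Pictures are saved under pics/ and viewed, at most 10 in all, crops included, and the job is handed in when it is done.

Besides the shell and the picture viewer there is one more tool, called after "Request:" as a command line: name --argument value ..., lists and objects as JSON in quotes. step_arm: Moves the arm, as the interface text tells. Its arguments: {"type":"object","properties":{"commands":{"type":"array"},"gripper":{"type":"number"},"force":{"type":"number"}},"required":["commands"]}

```bash
mkdir -p pics
python3 - <<'E'
from bench import ctrl
import cv2,numpy as np
for n in("top","side"):
    im=ctrl.get_image(n); cv2.imwrite(f"pics/{n}0.png",im[:,:,::-1]); m=ctrl.camera_model(n)
    print(n,m['fx'],m['cx'],m['cy'],np.round(m['R'],3).tolist(),np.round(m['t'],3), np.round(-np.array(m['R']).T@m['t'],3))
s=ctrl.get_state();print(s)
E
```

```text
top 398.2038026474043 254.39819482515148 186.34147334249704 [[0.03, -1.0, 0.005], [-0.989, -0.03, -0.145], [0.145, -0.0, -0.989]] [0.013 0.481 1.067] [0.321 0.028 1.125]
side 453.9991469610346 258.25763249279333 189.00865151709766 [[0.788, -0.616, -0.0], [-0.468, -0.598, -0.651], [0.401, 0.513, -0.759]] [-0.359  0.274  1.142] [-0.047 -0.643  1.045]
{'time': 0.1, 'joint_positions': array([-1.16089686,  0.32175997, -0.07007025,  1.4515385 ,  0.02260862,
        1.37077861, -0.05690165]), 'qd': array([-6.73216054e-04, -1.61088086e-03, -4.95751269e-04, -2.70585019e-03,
       -3.71040264e-06, -1.37784539e-03,  8.05118818e-04]), 'joint_torque': array([-4.11819819e-04, -4.92569804e+01, -4.06029783e-01, -3.13399351e+01,
       -6.42961473e-02,  3.94765183e-02,  7.20733237e-05]), 'position': array([0.25048245, 0.59930253, 0.23557081]), 'tool_rot': array([-6.17603080e-01, -3.08005072e+00,  2.64211349e-03]), 'ft_force': array([-0.12944429, -0.24424583, -0.61121248]), 'torque': array([ 0.00938035, -0.00197415, -0.06696977]), 'grip_force': 0.0, 'grip_width': 0.999934550293071}
```

View pics/top0.png

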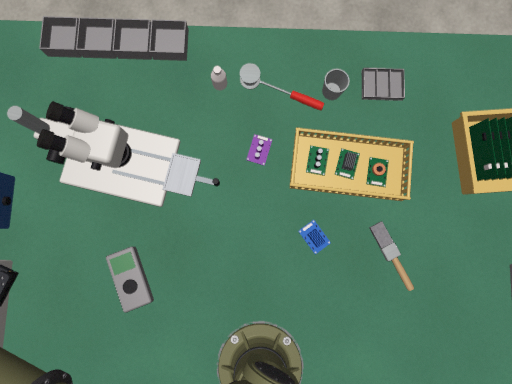

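View pics/side0.png

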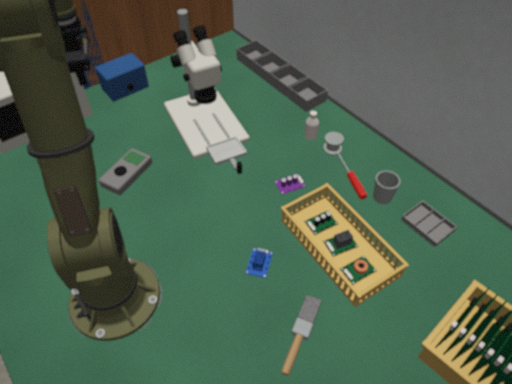

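The top view shows the sink board at about (347,163), in the middle of the basket. The stage is drawn out at about (182,174), with its knob at about (216,182). Next I'll measure both by colour masks.

```bash
cat > h.py <<'E'
from bench import ctrl
import cv2,numpy as np
def ray(n,uv,z):
    m=ctrl.camera_model(n);R=np.array(m['R']);c=-R.T@np.array(m['t'])
    d=R.T@np.array([(uv[0]-m['cx'])/m['fx'],(uv[1]-m['cy'])/m['fy'],1.])
    return c+d*(z-c[2])/d[2]
def proj(n,X):
    m=ctrl.camera_model(n);p=np.array(m['R'])@np.array(X)+m['t']
    return np.array([m['fx']*p[0]/p[2]+m['cx'],m['fy']*p[1]/p[2]+m['cy']])
def tri(a,b):
    A=[];B=[]
    for n,uv in(("top",a),("side",b)):
        p=ray(n,uv,0);q=ray(n,uv,.5);d=(q-p)/np.linalg.norm(q-p);P=np.eye(3)-np.outer(d,d);A.append(P);B.append(P@p)
    return np.linalg.lstsq(np.vstack(A),np.hstack(B),rcond=None)[0]
E
python3 - <<'E'
from h import *
t=cv2.imread("pics/top0.png");s=cv2.imread("pics/side0.png")
def up(im,x,y,w,h,k): return cv2.resize(im[y:y+h,x:x+w],None,fx=k,fy=k,interpolation=cv2.INTER_CUBIC)
a=up(t,300,138,96,56,8)[:, :400]; b=up(t,150,145,80,56,5)
c=up(s,300,200,90,90,5)[:, :400]; d=up(s,195,125,60,56,5)
W=np.zeros((600,800,3),np.uint8)
W[:280,:400]=up(t,150,145,80,56,5); W[:280,400:]=up(t,310,138,80,56,5)
W[290:570,:400]=up(s,190,122,80,56,5); W[290:570,400:]=up(s,300,208,80,56,5)
cv2.imwrite("pics/z0.png",W)
E
```

```text
(no output)
```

View pics/z0.png

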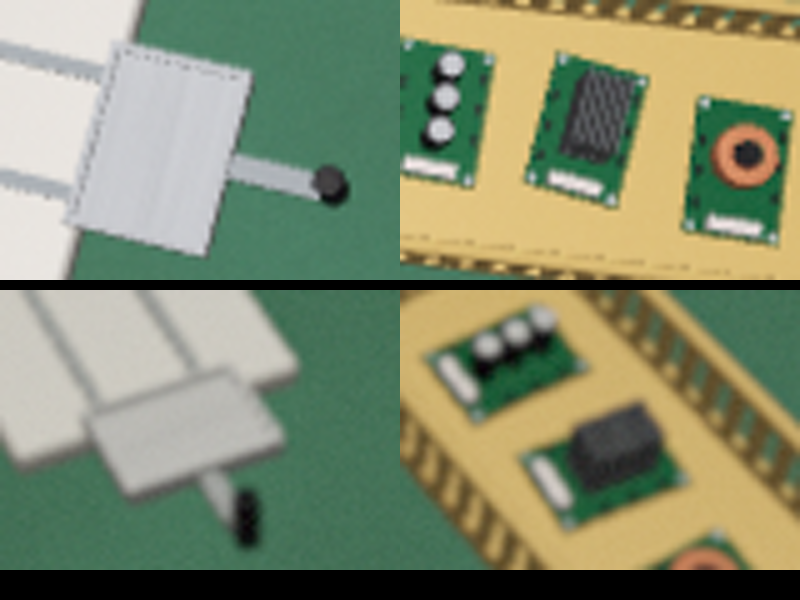

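The zoomed crops give the corners. In crop pixels, the board corners are (557,52), (650,78), (617,207) and (525,183). The stage corners are (117,42), (252,72), (207,255) and (67,223), and the knob top is near (329,184).

Run:
```python
from h import *
f=lambda x,y,u0,v0:(u0+(x+.5)/5-.5,v0+(y+.5)/5-.5)
def rep(nm,P):
    P=np.array(P)[:,:2];print(nm,"c",P.mean(0).round(4),"sides",np.linalg.norm(np.roll(P,-1,0)-P,axis=1).round(4),"ang",[round(float(np.degrees(np.arctan2(*(d[::-1]))) ),1) for d in np.roll(P,-1,0)-P])
rep("board",[ray("top",f(x-400,y,310,138),.007) for x,y in[(557,52),(650,78),(617,207),(525,183)]])
st=[ray("top",f(x,y,150,145),.038) for x,y in[(117,42),(252,72),(207,255),(67,223)]]
rep("stage",st)
rep("stage side",[ray("side",f(x,y-290,190,122),.038) for x,y in[(87,415),(222,366),(285,438),(133,497)]])
rep("board side",[ray("side",f(x-400,y-290,300,208),.007) for x,y in[(522,455),(570,528),(690,482)]])
print("knob",ray("top",f(329,182,150,145),.066), "side",ray("side",f(245,498-290,190,122),.066))
t=cv2.imread("pics/top0.png");g=t[145:190,310:390].astype(int)
hsv=cv2.cvtColor(t,cv2.COLOR_BGR2HSV)
# sink top: dark in board box
box=np.zeros(t.shape[:2],np.uint8);cv2.fillConvexPoly(box,np.array([f(x-400,y,310,138) for x,y in[(557,52),(650,78),(617,207),(525,183)]]).round().astype(int),1)
m=((hsv[...,1]<110)&(hsv[...,2]<110)&(box>0)).astype(np.uint8)
n,l,S,C=cv2.connectedComponentsWithStats(m);i=1+S[1:,4].argmax();r=cv2.minAreaRect(np.argwhere(l==i)[:,::-1].astype(np.float32));print("sink px",S[i],r)
rep("sink",[ray("top",p,.043) for p in cv2.boxPoints(r)])
rep("sinkM",[ray("top",f(x-400,y,310,138),.043) for x,y in[(585,70),(633,80),(610,160),(565,150)]])
```

```text
board c [ 0.5587 -0.2356] sides [0.0552 0.0783 0.0539 0.0794] ang [-104.3, 165.6, 76.8, -13.4]
stage c [0.5082 0.2298] sides [0.0775 0.1052 0.0794 0.1049] ang [-101.0, 169.3, 78.8, -11.8]
stage side c [0.5064 0.2299] sides [0.0956 0.0784 0.1058 0.0796] ang [-9.7, -95.7, 171.0, 76.9]
board side c [ 0.544 -0.24 ] sides [0.0515 0.0744 0.0914] ang [-103.6, -14.9, 130.8]
knob [0.48721886 0.13312115 0.066     ] side [0.48616707 0.13394064 0.066     ]
sink px [342 151  16  20 213] ((349.91510009765625, 161.04718017578125), (13.323973655700684, 18.268951416015625), 15.945395469665527)
sink c [ 0.5584 -0.2351] sides [0.0522 0.0368 0.0521 0.0366] ang [-15.6, -104.7, 164.1, 75.4]
sinkM c [ 0.5596 -0.2333] sides [0.0272 0.0475 0.0254 0.0471] ang [-100.3, 164.0, 78.9, -13.8]
```

```bash
cat >> h.py <<'E'
def yaw(s):
    return np.degrees(np.arctan2(*cv2.Rodrigues(np.array(s['tool_rot']))[0][[1,0],1]))
def to(x,y,z,ps):
    s=ctrl.get_state();w=np.radians(yaw(s));d=np.array([x,y,z])-s['position']
    print("t",round(s['time'],2),"pos",s['position'].round(4),"yaw",yaw(s).round(2),"F",s['ft_force'].round(1),"grip",round(s['grip_width'],3),s['grip_force'],
     "\n travel",(np.array([-np.sin(w)*d[0]+np.cos(w)*d[1],np.cos(w)*d[0]+np.sin(w)*d[1],-d[2]])).round(4),"turn z",round(yaw(s)-ps,2))
E
python3 - <<'E'
from h import *
f=lambda x,y,u0,v0:(u0+(x+.5)/5-.5,v0+(y+.5)/5-.5)
a=ray("top",f(146,5,150,145),.02)[:2];b=ray("top",f(66,270,150,145),.02)[:2]
c=np.array([.5075,.2302]);e=(b-a)/np.linalg.norm(b-a);print("base edge ang",np.degrees(np.arctan2(e[1],e[0])),"q",.115+((a-c)@np.array([np.cos(np.radians(78.4)),np.sin(np.radians(78.4))])))
to(.25,.4,.237,67.3); to(.38,.22,.237,67.3)
E
```

```text
base edge ang 166.7946468614746 q 0.1478875532785622
t 0.1 pos [0.2505 0.5993 0.2356] yaw 67.32 F [-0.1 -0.2 -0.6] grip 1.0 0.0 
 travel [-0.0764 -0.1841 -0.0014] turn z 0.02
t 0.1 pos [0.2505 0.5993 0.2356] yaw 67.32 F [-0.1 -0.2 -0.6] grip 1.0 0.0 
 travel [-0.2657 -0.3    -0.0014] turn z 0.02
```

Request:
step_arm --commands '[{"travel": [-0.019, -0.046, 0], "turn": [0, 0, 0]}, {"travel": [-0.038, -0.092, 0], "turn": [0, 0, 0]}, {"travel": [-0.057, -0.138, 0], "turn": [0, 0, 0]}, {"travel": [-0.076, -0.184, 0], "turn": [0, 0, 0]}, {"travel": [-0.1, -0.2, 0], "turn": [0, 0, 0]}]' --gripper 0.6

```text
time: 0.6
position: [0.2644, 0.3729, 0.236]
tool_rot: [-0.617, -3.079, 0.003]
ft_force: [0.4, 1.0, 0.3]
grip_width: 0.65
grip_force: 0.0
```

```bash
python3 -c "
from h import *
to(.40,.20,.237,76.1); to(.46,0,.237,76.1)"
```

```text
t 0.6 pos [0.2644 0.3729 0.236 ] yaw 67.34 F [0.4 1.  0.3] grip 0.65 0.0 
 travel [-0.1917 -0.1073 -0.001 ] turn z -8.76
t 0.6 pos [0.2644 0.3729 0.236 ] yaw 67.34 F [0.4 1.  0.3] grip 0.65 0.0 
 travel [-0.3242 -0.2687 -0.001 ] turn z -8.76
```

Request:
step_arm --commands '[{"travel": [-0.042, -0.024, 0], "turn": [0, 0, 0]}, {"travel": [-0.084, -0.048, 0], "turn": [0, 0, 0]}, {"travel": [-0.126, -0.071, 0], "turn": [0, 0, 0]}, {"travel": [-0.168, -0.094, 0], "turn": [0, 0, 0]}, {"travel": [-0.192, -0.107, 0], "turn": [0, 0, 0]}]'

```text
time: 1.1
position: [0.4036, 0.2001, 0.2365]
tool_rot: [0.625, 3.078, -0.001]
ft_force: [-0.3, -0.1, -0.2]
grip_width: 0.604
grip_force: 0.0
```

```bash
python3 -c "
from h import *
to(.46,0,.237,76.1);to(.5626,-.2366,.2,76.1)"
```

```text
t 1.1 pos [0.4036 0.2001 0.2365] yaw 67.06 F [-0.3 -0.1 -0.2] grip 0.604 0.0 
 travel [-0.1299 -0.1623 -0.0005] turn z -9.04
t 1.1 pos [0.4036 0.2001 0.2365] yaw 67.06 F [-0.3 -0.1 -0.2] grip 0.604 0.0 
 travel [-0.3166 -0.3402  0.0365] turn z -9.04
```

Request:
step_arm --commands '[{"travel": [-0.033, -0.035, 0], "turn": [0, 0, 0]}, {"travel": [-0.066, -0.07, 0], "turn": [0, 0, 0]}, {"travel": [-0.098, -0.105, 0], "turn": [0, 0, 0]}, {"travel": [-0.13, -0.14, 0], "turn": [0, 0, -4]}, {"travel": [-0.163, -0.175, 0], "turn": [0, 0, -9]}]'

```text
time: 1.6
position: [0.4847, -0.0222, 0.2365]
tool_rot: [0.369, 3.12, 0.001]
ft_force: [1.1, 0.8, 0.3]
grip_width: 0.601
grip_force: 0.0
```

```bash
python3 -c "
from h import *
to(.5626,-.2366,.15,76.1)"
```

```text
t 1.6 pos [ 0.4847 -0.0222  0.2365] yaw 76.52 F [1.1 0.8 0.3] grip 0.601 0.0 
 travel [-0.1258 -0.1903  0.0865] turn z 0.42
```

Request:
step_arm --commands '[{"travel": [-0.026, -0.039, 0.01], "turn": [0, 0, 0]}, {"travel": [-0.052, -0.078, 0.02], "turn": [0, 0, 0]}, {"travel": [-0.078, -0.117, 0.03], "turn": [0, 0, 0]}, {"travel": [-0.104, -0.156, 0.04], "turn": [0, 0, 0]}, {"travel": [-0.124, -0.186, 0.06], "turn": [0, 0, 0]}]'

```text
time: 2.1
position: [0.5622, -0.2337, 0.177]
tool_rot: [0.376, 3.117, -0.002]
ft_force: [1.1, 0.9, 0.8]
grip_width: 0.603
grip_force: 0.0
```

Request:
step_arm --commands '[{"travel": [0, 0, 0.02], "turn": [0, 0, 0]}, {"travel": [0, 0, 0.02], "turn": [0, 0, 0]}, {"travel": [0, 0, 0.02], "turn": [0, 0, 0]}]'

```text
time: 2.4
position: [0.5609, -0.2296, 0.1563]
tool_rot: [-0.373, -3.118, -0.001]
ft_force: [-0.0, 0.0, 0.7]
grip_width: 0.605
grip_force: 0.0
```

Run:
```python
from h import *
to(.5626,-.2366,.03,76.1)
s=ctrl.get_image("side");t=ctrl.get_image("top")
W=np.zeros((480,720,3),np.uint8)
f=lambda im,x,y:cv2.resize(im[y:y+120,x:x+90],None,fx=4,fy=4,interpolation=cv2.INTER_CUBIC)[:,:,::-1]
W[:,:360]=f(s,295,160);W[:,360:]=f(t,305,100);cv2.imwrite("pics/g1.png",W)
```

```text
t 2.4 pos [ 0.5609 -0.2296  0.1563] yaw 76.36 F [-0.   0.   0.7] grip 0.605 0.0 
 travel [-0.0033 -0.0064  0.1263] turn z 0.26
```

View pics/g1.png

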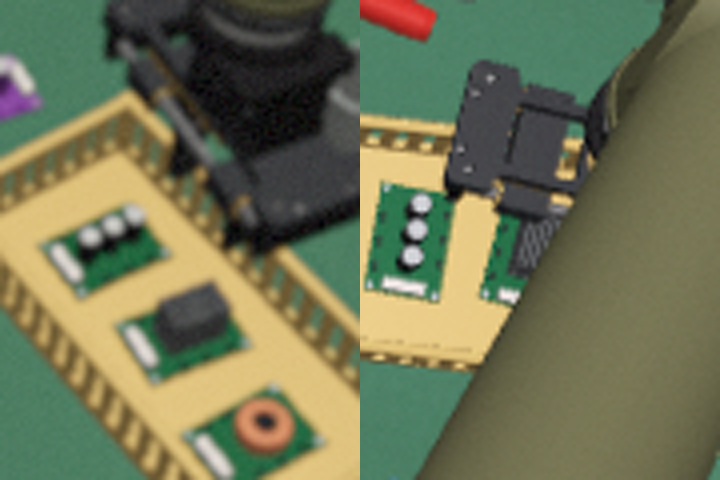

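The gripper hangs above the basket. The side view shows the sink at crop pixel (195,310), undisturbed, and the fingers are still high. I'll correct x and y, then descend.

Request:
step_arm --commands '[{"travel": [-0.003, -0.006, 0.03], "turn": [0, 0, 0]}, {"travel": [-0.003, -0.006, 0.06], "turn": [0, 0, 0]}, {"travel": [-0.003, -0.006, 0.085], "turn": [0, 0, 0]}, {"travel": [-0.003, -0.006, 0.085], "turn": [0, 0, 0]}]'

```text
time: 2.9
position: [0.5612, -0.2347, 0.0695]
tool_rot: [-0.371, -3.115, -0.003]
ft_force: [-0.7, -0.1, 0.3]
grip_width: 0.6
grip_force: 0.0
```

Run:
```python
from h import *
to(.5626,-.2366,.03,76.1)
s=ctrl.get_image("side");W=cv2.resize(s[160:280,280:420],None,fx=5,fy=5,interpolation=cv2.INTER_CUBIC)[:,:,::-1]
cv2.imwrite("pics/g2.png",W)
```

```text
t 2.9 pos [ 0.5612 -0.2347  0.0695] yaw 76.43 F [-0.7 -0.1  0.3] grip 0.6 0.0 
 travel [-0.0018 -0.0015  0.0395] turn z 0.33
```

View pics/g2.png

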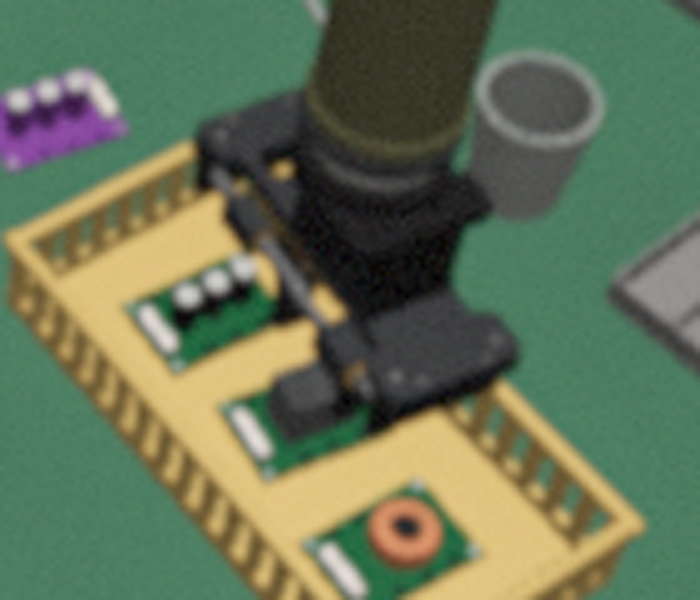

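The fingers straddle the sink (crop pixel about (300,400)), and the cap and coil boards are clear. Descending.

Request:
step_arm --commands '[{"travel": [-0.002, -0.002, 0.015], "turn": [0, 0, 0]}, {"travel": [-0.002, -0.002, 0.027], "turn": [0, 0, 0]}, {"travel": [-0.002, -0.002, 0.037], "turn": [0, 0, 0]}, {"travel": [-0.002, -0.002, 0.037], "turn": [0, 0, 0]}]'

```text
time: 3.35
position: [0.5631, -0.2388, 0.033]
tool_rot: [-0.374, -3.117, -0.001]
ft_force: [-0.5, -0.1, -0.1]
grip_width: 0.599
grip_force: 0.0
```

Request:
step_arm --commands '[{"travel": [0, 0, 0], "turn": [0, 0, 0]}, {"travel": [0, 0, 0], "turn": [0, 0, 0]}, {"travel": [0, 0, 0], "turn": [0, 0, 0]}, {"travel": [0, 0, 0], "turn": [0, 0, 0]}, {"travel": [0, 0, 0], "turn": [0, 0, 0]}]' --gripper 0.1 --force 20

```text
time: 3.85
position: [0.5646, -0.239, 0.035]
tool_rot: [0.373, 3.119, 0.001]
ft_force: [-0.7, 0.7, 2.1]
grip_width: 0.301
grip_force: 20.0
```

Request:
step_arm --commands '[{"travel": [0, 0, 0], "turn": [0, 0, 0]}, {"travel": [0, 0, 0], "turn": [0, 0, 0]}, {"travel": [0, 0, -0.005], "turn": [0, 0, 0]}, {"travel": [0, 0, -0.015], "turn": [0, 0, 0]}, {"travel": [0, 0, -0.02], "turn": [0, 0, 0]}]'

```text
time: 4.35
position: [0.5642, -0.2401, 0.0555]
tool_rot: [0.375, 3.118, -0.001]
ft_force: [0.4, -1.2, -1.4]
grip_width: 0.301
grip_force: 20.0
```

Request:
step_arm --commands '[{"travel": [0, 0, -0.02], "turn": [0, 0, 0]}, {"travel": [0, 0, -0.045], "turn": [0, 0, 0]}, {"travel": [0, 0, -0.07], "turn": [0, 0, 0]}, {"travel": [0, 0, -0.095], "turn": [0, 0, 0]}, {"travel": [0, 0, -0.095], "turn": [0, 0, 0]}]'

```text
time: 4.85
position: [0.5662, -0.241, 0.1537]
tool_rot: [0.374, 3.112, -0.002]
ft_force: [0.9, 0.8, -0.9]
grip_width: 0.3
grip_force: 20.0
```

Run:
```python
from h import *
to(.511,.2302,.15,78.4)
s=ctrl.get_image("side");t=ctrl.get_image("top")
W=np.zeros((480,800,3),np.uint8)
f=lambda im,x,y:cv2.resize(im[y:y+120,x:x+100],None,fx=4,fy=4,interpolation=cv2.INTER_CUBIC)[:,:,::-1]
W[:,:400]=f(s,295,160);W[:,400:]=f(t,305,100);cv2.imwrite("pics/l1.png",W)
```

```text
t 4.85 pos [ 0.5662 -0.241   0.1537] yaw 76.29 F [ 0.9  0.8 -0.9] grip 0.3 19.97954574879259 
 travel [0.1652 0.4447 0.0037] turn z -2.11
```

View pics/l1.png

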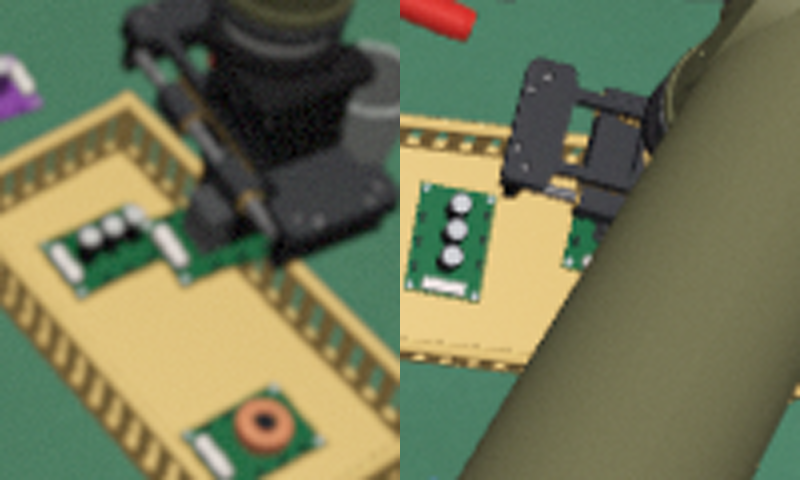

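The board is held level at crop pixel (205,250), and the other two boards haven't moved. Carrying it to the stage.

Request:
step_arm --commands '[{"travel": [0.01, 0.027, 0], "turn": [0, 0, 0]}, {"travel": [0.026, 0.07, 0], "turn": [0, 0, -0.5]}, {"travel": [0.042, 0.112, 0], "turn": [0, 0, -1]}, {"travel": [0.058, 0.155, 0], "turn": [0, 0, -1.5]}, {"travel": [0.074, 0.198, 0], "turn": [0, 0, -2]}]'

```text
time: 5.45
position: [0.5374, -0.0278, 0.148]
tool_rot: [-0.319, -3.123, 0.001]
ft_force: [0.2, 0.5, -1.4]
grip_width: 0.298
grip_force: 20.0
```

```bash
python3 -c "
from h import *
to(.5125,.227,.15,78.4)"
```

```text
t 5.45 pos [ 0.5374 -0.0278  0.148 ] yaw 78.34 F [ 0.2  0.5 -1.4] grip 0.298 19.977048367727548 
 travel [ 0.0759  0.2445 -0.002 ] turn z -0.06
```

Request:
step_arm --commands '[{"travel": [0.013, 0.043, 0], "turn": [0, 0, 0]}, {"travel": [0.026, 0.085, 0], "turn": [0, 0, 0]}, {"travel": [0.039, 0.127, 0], "turn": [0, 0, 0]}, {"travel": [0.05, 0.162, 0], "turn": [0, 0, 0]}, {"travel": [0.058, 0.19, 0], "turn": [0, 0, 0]}]'

```text
time: 5.95
position: [0.5188, 0.1709, 0.1479]
tool_rot: [-0.315, -3.123, 0.001]
ft_force: [0.9, 0.3, -1.4]
grip_width: 0.299
grip_force: 20.0
```

Request:
step_arm --commands '[{"travel": [0.005, 0.015, 0.01], "turn": [0, 0, 0]}, {"travel": [0.008, 0.025, 0.02], "turn": [0, 0, 0]}, {"travel": [0.008, 0.025, 0.025], "turn": [0, 0, 0]}, {"travel": [0.008, 0.025, 0.025], "turn": [0, 0, 0]}]'

```text
time: 6.35
position: [0.5172, 0.192, 0.1228]
tool_rot: [-0.323, -3.123, 0.005]
ft_force: [0.6, 0.9, -1.5]
grip_width: 0.299
grip_force: 20.0
```

Run:
```python
from h import *
to(.5125,.227,.065,78.4)
s=ctrl.get_image("side");t=ctrl.get_image("top")
W=np.zeros((500,800,3),np.uint8)
f=lambda im,x,y:cv2.resize(im[y:y+100,x:x+80],None,fx=5,fy=5,interpolation=cv2.INTER_CUBIC)[:,:,::-1]
W[:,:400]=f(s,185,85);W[:,400:]=f(t,140,110);cv2.imwrite("pics/p1.png",W)
```

```text
t 6.35 pos [0.5172 0.192  0.1228] yaw 78.21 F [ 0.6  0.9 -1.5] grip 0.299 19.979277590755373 
 travel [0.0118 0.0333 0.0578] turn z -0.19
```

View pics/p1.png

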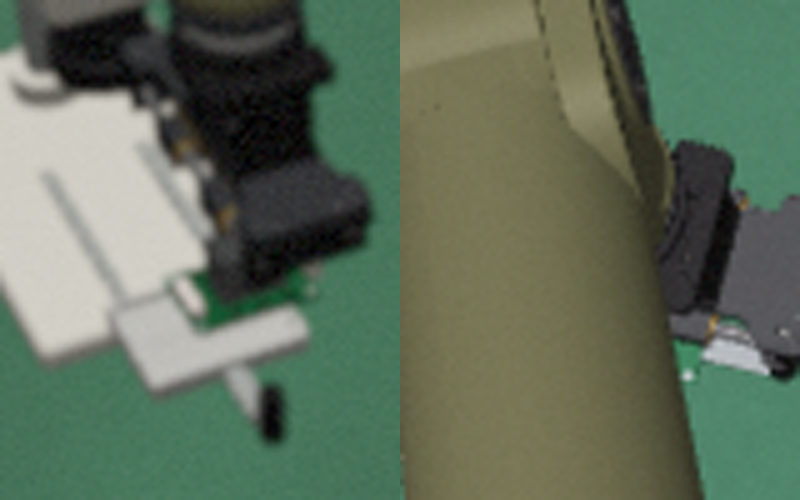

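The side view shows the level board in front of its spot above the stage, with crop corners about (170,278), (203,328) and (318,292). I'll measure where the board sits relative to the tool.

Run:
```python
from h import *
f=lambda x,y,u0,v0:(u0+(x+.5)/5-.5,v0+(y+.5)/5-.5)
c=[ray("side",f(x,y,185,85),.096)[:2] for x,y in[(170,278),(203,328),(318,292)]]
print(np.round(c,4),np.linalg.norm(c[0]-c[1]),np.linalg.norm(c[2]-c[1]),"centre",(c[0]+c[2])/2)
a=np.radians(-11.8);T=np.array([.5172,.192]);ex=np.array([np.cos(a),np.sin(a)]);d=(c[0]+c[2])/2-T;print("offset board x,y",d@ex,d@np.array([-ex[1],ex[0]]))
# project expected board corners given offset -5.5mm
for sx,sy in[(-1,1),(-1,-1),(1,-1)]:
    p=T-.0055*ex+.04*sx*ex+.0275*sy*np.array([-ex[1],ex[0]]);u=proj("side",[*p,.096]);print((u-[185,85])*5)
print("stage corners side",[ ((proj("side",[*(np.array([.5075,.2302])+.053*i*ex+.0405*j*np.array([-ex[1],ex[0]])),.038])-[185,85])*5).round() for i,j in[(-1,1),(-1,-1),(1,-1)]])
```

```text
[[0.4794 0.2252]
 [0.4702 0.1777]
 [0.5427 0.1601]] 0.0484102703008861 0.07454654844634188 centre [0.51106668 0.19268952]
offset board x,y -0.00614470698500795 -0.0005792909166571685
[163.62674666 274.1303366 ]
[199.81427106 331.45040513]
[321.6253827  290.04188259]
stage corners side [array([104., 306.]), array([154., 388.]), array([309., 334.])]
```

Request:
step_arm --commands '[{"travel": [0.005, 0.015, 0.01], "turn": [0, 0, 0]}, {"travel": [0.009, 0.026, 0.02], "turn": [0, 0, 0]}, {"travel": [0.01, 0.03, 0.03], "turn": [0, 0, 0]}, {"travel": [0.01, 0.03, 0.03], "turn": [0, 0, 0]}, {"travel": [0.01, 0.03, 0.03], "turn": [0, 0, 0]}]'

```text
time: 6.95
position: [0.5139, 0.2255, 0.094]
tool_rot: [-0.319, -3.125, 0.002]
ft_force: [0.2, -0.2, -0.6]
grip_width: 0.297
grip_force: 20.0
```

```bash
python3 -c "
from h import *
to(.513,.227,.065,78.4)"
```

```text
t 6.95 pos [0.5139 0.2255 0.094 ] yaw 78.34 F [ 0.2 -0.2 -0.6] grip 0.297 19.979338254779577 
 travel [0.0012 0.0012 0.029 ] turn z -0.06
```

Request:
step_arm --commands '[{"travel": [0.001, 0.001, 0.01], "turn": [0, 0, 0]}, {"travel": [0.001, 0.001, 0.02], "turn": [0, 0, 0]}, {"travel": [0.001, 0.001, 0.024], "turn": [0, 0, 0]}, {"travel": [0.001, 0.001, 0.024], "turn": [0, 0, 0]}, {"travel": [0.001, 0.001, 0.025], "turn": [0, 0, 0]}]'

```text
time: 7.45
position: [0.5136, 0.2269, 0.0696]
tool_rot: [0.32, 3.125, 0.0]
ft_force: [0.0, 0.4, -0.7]
grip_width: 0.299
grip_force: 20.0
```

Request:
step_arm --commands '[{"travel": [0, 0, 0.001], "turn": [0, 0, 0]}, {"travel": [0, 0, 0.002], "turn": [0, 0, 0]}, {"travel": [0, 0, 0.003], "turn": [0, 0, 0]}]'

```text
time: 7.75
position: [0.5135, 0.2271, 0.0667]
tool_rot: [0.32, 3.125, 0.001]
ft_force: [0.3, 0.1, -0.7]
grip_width: 0.294
grip_force: 20.0
```

Request:
step_arm --commands '[{"travel": [0, 0, 0.001], "turn": [0, 0, 0]}, {"travel": [0, 0, 0.002], "turn": [0, 0, 0]}, {"travel": [0, 0, 0.002], "turn": [0, 0, 0]}]'

```text
time: 8.05
position: [0.5134, 0.227, 0.065]
tool_rot: [-0.32, -3.125, -0.0]
ft_force: [-1.7, -1.5, 2.5]
grip_width: 0.301
grip_force: 20.0
```

Request:
step_arm --commands '[{"travel": [0, 0, 0.001], "turn": [0, 0, 0]}, {"travel": [0, 0, 0.001], "turn": [0, 0, 0]}]'

```text
time: 8.25
position: [0.5135, 0.2272, 0.065]
tool_rot: [-0.32, -3.125, -0.001]
ft_force: [-3.4, -2.3, 9.5]
grip_width: 0.298
grip_force: 20.0
```

Run:
```python
from h import *
to(.5135,.227,.065,78.4)
s=ctrl.get_image("side");W=cv2.resize(s[120:180,190:270],None,fx=9,fy=9,interpolation=cv2.INTER_CUBIC)[:,:,::-1]
cv2.imwrite("pics/p2.png",W)
```

```text
t 8.25 pos [0.5135 0.2272 0.065 ] yaw 78.32 F [-3.4 -2.3  9.5] grip 0.298 19.97877227375284 
 travel [-0.     -0.0002 -0.    ] turn z -0.08
```

View pics/p2.png

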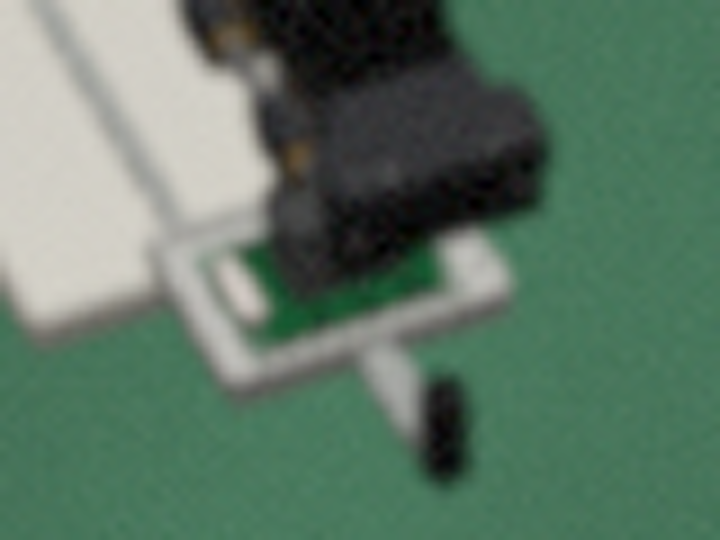

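The board lies inside the border, with a visible margin on the left (190–215) and the right (445–470) and its front edge close to the front border. Releasing.

Request:
step_arm --commands '[{"travel": [0, 0, -0.001], "turn": [0, 0, 0]}, {"travel": [0, 0, -0.001], "turn": [0, 0, 0]}, {"travel": [0, 0, -0.001], "turn": [0, 0, 0]}, {"travel": [0, 0, -0.001], "turn": [0, 0, 0]}, {"travel": [0, 0, -0.001], "turn": [0, 0, 0]}]' --gripper 0.6

```text
time: 8.8
position: [0.5134, 0.2269, 0.0644]
tool_rot: [-0.32, -3.125, 0.0]
ft_force: [-0.6, -0.5, -0.1]
grip_width: 0.585
grip_force: 0.0
```

Request:
step_arm --commands '[{"travel": [0, 0, 0], "turn": [0, 0, 0]}, {"travel": [0, 0, -0.01], "turn": [0, 0, 0]}, {"travel": [0, 0, -0.03], "turn": [0, 0, 0]}, {"travel": [0, 0, -0.06], "turn": [0, 0, 0]}, {"travel": [0, 0, -0.065], "turn": [0, 0, 0]}]'

```text
time: 9.3
position: [0.5158, 0.2278, 0.1337]
tool_rot: [0.32, 3.12, 0.006]
ft_force: [1.5, -0.1, 0.7]
grip_width: 0.601
grip_force: 0.0
```

Request:
step_arm --commands '[{"travel": [-0.01, -0.04, 0], "turn": [0, 0, 0]}, {"travel": [-0.018, -0.08, 0], "turn": [0, 0, 0]}, {"travel": [-0.02, -0.1, 0], "turn": [0, 0, 8]}, {"travel": [-0.02, -0.1, 0], "turn": [0, 0, 16]}, {"travel": [-0.02, -0.1, 0], "turn": [0, 0, 24]}]'

```text
time: 9.8
position: [0.5127, 0.1238, 0.1298]
tool_rot: [-0.975, -2.987, -0.001]
ft_force: [-0.3, -0.0, 0.3]
grip_width: 0.594
grip_force: 0.0
```

Run:
```python
from h import *
to(.487,.1333,.13,-11.6)
s=ctrl.get_image("side");t=ctrl.get_image("top")
W=np.zeros((480,800,3),np.uint8)
f=lambda im,x,y:cv2.resize(im[y:y+60,x:x+50],None,fx=8,fy=8,interpolation=cv2.INTER_CUBIC)[:,:,::-1]
W[:,:400]=f(s,200,115);W[:,400:]=f(t,155,145);cv2.imwrite("pics/p3.png",W)
```

```text
t 9.8 pos [0.5127 0.1238 0.1298] yaw 53.86 F [-0.3 -0.   0.3] grip 0.594 0.0 
 travel [ 0.0264 -0.0075 -0.0002] turn z 65.46
```

View pics/p3.png

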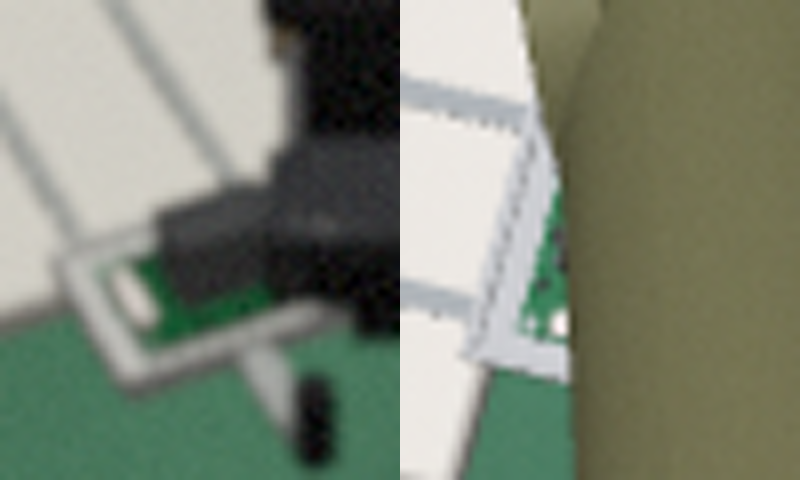

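The board lies flat inside the border, with the connector at (135,300) in the crop. Now I'll turn the gripper for the knob.

Request:
step_arm --commands '[{"travel": [0.01, -0.004, 0], "turn": [0, 0, 8]}, {"travel": [0.02, -0.007, 0], "turn": [0, 0, 16]}, {"travel": [0.026, -0.008, 0], "turn": [0, 0, 24]}, {"travel": [0.026, -0.008, 0], "turn": [0, 0, 32]}, {"travel": [0.026, -0.008, 0], "turn": [0, 0, 40]}]'

```text
time: 10.4
position: [0.4867, 0.1341, 0.1297]
tool_rot: [-1.928, -2.48, -0.0]
ft_force: [0.7, 0.2, -0.0]
grip_width: 0.605
grip_force: 0.0
```

Request:
step_arm --commands '[{"travel": [0, 0, 0], "turn": [0, 0, 8]}, {"travel": [0, 0, 0], "turn": [0, 0, 16]}, {"travel": [0, 0, 0], "turn": [0, 0, 24]}, {"travel": [0, 0, 0], "turn": [0, 0, 25]}, {"travel": [0, 0, 0], "turn": [0, 0, 25]}]'

```text
time: 10.9
position: [0.4869, 0.1338, 0.1296]
tool_rot: [2.414, 2.011, 0.0]
ft_force: [0.1, -0.8, -0.1]
grip_width: 0.602
grip_force: 0.0
```

```bash
python3 -c "
from h import *
to(.487,.1335,.05,-11.6)
import cv2;cv2.imwrite('pics/k1.png',ctrl.get_image('side')[:,:,::-1]);cv2.imwrite('pics/k1t.png',ctrl.get_image('top')[:,:,::-1])"
```

```text
t 10.9 pos [0.4869 0.1338 0.1296] yaw -10.4 F [ 0.1 -0.8 -0.1] grip 0.602 0.0 
 travel [-0.0003  0.0001  0.0796] turn z 1.2
```

Request:
step_arm --commands '[{"travel": [0, 0, 0.03], "turn": [0, 0, 1]}, {"travel": [0, 0, 0.055], "turn": [0, 0, 1]}, {"travel": [0, 0, 0.07], "turn": [0, 0, 1]}, {"travel": [0, 0, 0.079], "turn": [0, 0, 1]}, {"travel": [0, 0, 0.079], "turn": [0, 0, 1]}]'

```text
time: 11.5
position: [0.4862, 0.1333, 0.0496]
tool_rot: [-2.435, -1.985, 0.003]
ft_force: [0.4, 0.1, 0.7]
grip_width: 0.6
grip_force: 0.0
```

Request:
step_arm --commands '[{"travel": [0, 0, 0], "turn": [0, 0, 0]}, {"travel": [0, 0, 0], "turn": [0, 0, 0]}, {"travel": [0, 0, 0], "turn": [0, 0, 0]}, {"travel": [0, 0, 0], "turn": [0, 0, 0]}, {"travel": [0, 0, 0], "turn": [0, 0, 0]}]' --gripper 0.05 --force 20

```text
time: 12.0
position: [0.4871, 0.1338, 0.0509]
tool_rot: [-2.436, -1.984, -0.001]
ft_force: [-0.2, -0.4, -0.4]
grip_width: 0.233
grip_force: 0.0
```

Request:
step_arm --commands '[{"travel": [0, 0, 0], "turn": [0, 0, 0]}, {"travel": [0, 0, 0], "turn": [0, 0, 0]}]'

```text
time: 12.2
position: [0.488, 0.1337, 0.0509]
tool_rot: [2.435, 1.983, 0.003]
ft_force: [2.9, -1.0, -1.7]
grip_width: 0.202
grip_force: 20.0
```

```bash
python3 -c "
from h import *
c,s=np.cos(np.radians(78.4)),np.sin(np.radians(78.4))
to(.487+.148*c,.1335+.148*s,.05,-11.6)"
```

```text
t 12.2 pos [0.488  0.1337 0.0509] yaw -11.69 F [ 2.9 -1.  -1.7] grip 0.202 20.004320496227592 
 travel [ 0.1476 -0.0011  0.0009] turn z -0.09
```

Request:
step_arm --commands '[{"travel": [0.003, 0, 0], "turn": [0, 0, 0]}, {"travel": [0.008, 0, 0], "turn": [0, 0, 0]}, {"travel": [0.015, 0, 0], "turn": [0, 0, 0]}, {"travel": [0.023, 0, 0], "turn": [0, 0, 0]}, {"travel": [0.031, 0, 0], "turn": [0, 0, 0]}]'

```text
time: 12.7
position: [0.4941, 0.1631, 0.0509]
tool_rot: [2.436, 1.982, 0.0]
ft_force: [3.5, -3.9, 2.1]
grip_width: 0.199
grip_force: 20.0
```

Request:
step_arm --commands '[{"travel": [0.008, 0, 0], "turn": [0, 0, 0]}, {"travel": [0.017, 0, 0], "turn": [0, 0, 0]}, {"travel": [0.026, 0, 0], "turn": [0, 0, 0]}, {"travel": [0.035, 0, 0], "turn": [0, 0, 0]}, {"travel": [0.044, 0, 0], "turn": [0, 0, 0]}]'

```text
time: 13.2
position: [0.5032, 0.2061, 0.0509]
tool_rot: [2.435, 1.981, -0.0]
ft_force: [3.4, -5.6, 3.0]
grip_width: 0.202
grip_force: 20.0
```

Request:
step_arm --commands '[{"travel": [0.009, 0, 0], "turn": [0, 0, 0]}, {"travel": [0.018, 0, 0], "turn": [0, 0, 0]}, {"travel": [0.026, 0, 0], "turn": [0, 0, 0]}, {"travel": [0.033, 0, 0], "turn": [0, 0, 0]}, {"travel": [0.04, 0, 0], "turn": [0, 0, 0]}]'

```text
time: 13.7
position: [0.5114, 0.2451, 0.0509]
tool_rot: [2.435, 1.981, -0.0]
ft_force: [3.6, -4.4, 3.4]
grip_width: 0.202
grip_force: 20.0
```

Request:
step_arm --commands '[{"travel": [0.006, 0, 0], "turn": [0, 0, 0]}, {"travel": [0.011, 0, 0], "turn": [0, 0, 0]}, {"travel": [0.015, 0, 0], "turn": [0, 0, 0]}, {"travel": [0.018, 0, 0], "turn": [0, 0, 0]}, {"travel": [0.02, 0, 0], "turn": [0, 0, 0]}]'

```text
time: 14.2
position: [0.5155, 0.2647, 0.0509]
tool_rot: [2.435, 1.981, 0.0]
ft_force: [2.8, -3.4, 2.0]
grip_width: 0.199
grip_force: 20.0
```

```bash
python3 -c "
from h import *
c,s=np.cos(np.radians(78.4)),np.sin(np.radians(78.4))
to(.4875+.148*c,.1335+.148*s,.05,-11.6)"
```

```text
t 14.2 pos [0.5155 0.2647 0.0509] yaw -11.73 F [ 2.8 -3.4  2. ] grip 0.199 20.003728587180376 
 travel [ 0.0138 -0.0011  0.0009] turn z -0.13
```

Request:
step_arm --commands '[{"travel": [0.003, 0, 0], "turn": [0, 0, 0]}, {"travel": [0.006, 0, 0], "turn": [0, 0, 0]}, {"travel": [0.008, 0, 0], "turn": [0, 0, 0]}, {"travel": [0.009, 0, 0], "turn": [0, 0, 0]}]'

```text
time: 14.6
position: [0.5173, 0.2735, 0.0509]
tool_rot: [2.435, 1.981, 0.001]
ft_force: [3.7, -3.4, 2.1]
grip_width: 0.201
grip_force: 20.0
```

Request:
step_arm --commands '[{"travel": [0.001, 0, 0], "turn": [0, 0, 0]}, {"travel": [0.002, 0, 0], "turn": [0, 0, 0]}, {"travel": [0.003, 0, 0], "turn": [0, 0, 0]}]'

```text
time: 14.9
position: [0.5179, 0.2762, 0.0509]
tool_rot: [2.435, 1.981, 0.0]
ft_force: [3.7, -3.2, 2.2]
grip_width: 0.196
grip_force: 20.0
```

Request:
step_arm --commands '[{"travel": [0.001, 0, 0], "turn": [0, 0, 0]}, {"travel": [0.002, 0, 0], "turn": [0, 0, 0]}]'

```text
time: 15.1
position: [0.5183, 0.2781, 0.0509]
tool_rot: [2.435, 1.981, 0.0]
ft_force: [3.6, -4.9, 2.4]
grip_width: 0.201
grip_force: 20.0
```

Request:
step_arm --commands '[{"travel": [0.001, 0, 0], "turn": [0, 0, 0]}, {"travel": [0.002, 0, 0], "turn": [0, 0, 0]}]'

```text
time: 15.3
position: [0.5187, 0.2799, 0.0509]
tool_rot: [2.435, 1.981, -0.0]
ft_force: [2.7, -5.2, 4.2]
grip_width: 0.205
grip_force: 20.0
```

Request:
step_arm --commands '[{"travel": [0.001, 0, 0], "turn": [0, 0, 0]}, {"travel": [0.002, 0, 0], "turn": [0, 0, 0]}]'

```text
time: 15.5
position: [0.5187, 0.2799, 0.0509]
tool_rot: [2.435, 1.979, -0.005]
ft_force: [0.3, -10.2, 6.6]
grip_width: 0.2
grip_force: 20.0
```

Request:
step_arm --commands '[{"travel": [0.001, 0, 0], "turn": [0, 0, 0]}, {"travel": [0.002, 0, 0], "turn": [0, 0, 0]}]'

```text
time: 15.7
position: [0.5187, 0.28, 0.0508]
tool_rot: [2.435, 1.978, -0.01]
ft_force: [-1.4, -13.4, 9.9]
grip_width: 0.2
grip_force: 20.0
```

The stage hit its end stop after about 149 mm of travel, which matches the measured 148 mm. I'll relax the push, release the knob and retreat.

Request:
step_arm --commands '[{"travel": [-0.002, 0, 0], "turn": [0, 0, 0]}, {"travel": [-0.0035, 0, 0], "turn": [0, 0, 0]}, {"travel": [-0.0035, 0, 0], "turn": [0, 0, 0]}]'

```text
time: 16.0
position: [0.5187, 0.2799, 0.0509]
tool_rot: [2.436, 1.98, -0.001]
ft_force: [3.2, -6.2, 3.3]
grip_width: 0.198
grip_force: 20.0
```

Request:
step_arm --commands '[{"travel": [0, 0, 0], "turn": [0, 0, 0]}, {"travel": [0, 0, 0], "turn": [0, 0, 0]}, {"travel": [0, 0, 0], "turn": [0, 0, 0]}, {"travel": [0, 0, 0], "turn": [0, 0, 0]}, {"travel": [0, 0, 0], "turn": [0, 0, 0]}]' --gripper 0.6

```text
time: 16.5
position: [0.5171, 0.2825, 0.0504]
tool_rot: [-2.435, -1.984, 0.001]
ft_force: [0.6, 0.5, -0.9]
grip_width: 0.55
grip_force: 0.0
```

Request:
step_arm --commands '[{"travel": [0, 0, -0.01], "turn": [0, 0, 0]}, {"travel": [-0.005, 0, -0.03], "turn": [0, 0, 0]}, {"travel": [-0.04, 0, -0.05], "turn": [0, 0, 0]}, {"travel": [-0.085, 0, -0.06], "turn": [0, 0, 0]}, {"travel": [-0.13, 0, -0.07], "turn": [0, 0, 0]}]'

```text
time: 17.0
position: [0.4915, 0.1537, 0.122]
tool_rot: [2.435, 1.985, 0.002]
ft_force: [1.2, -0.2, 0.8]
grip_width: 0.599
grip_force: 0.0
```

Request:
step_arm --commands '[{"travel": [-0.045, 0, 0], "turn": [0, 0, 0]}, {"travel": [-0.09, 0, 0], "turn": [0, 0, 0]}, {"travel": [-0.135, 0, 0], "turn": [0, 0, 0]}, {"travel": [-0.17, 0, 0], "turn": [0, 0, 0]}, {"travel": [-0.17, 0, 0], "turn": [0, 0, 0]}]'

```text
time: 17.5
position: [0.4561, -0.0168, 0.1213]
tool_rot: [-2.444, -1.973, -0.002]
ft_force: [0.3, 0.5, 0.2]
grip_width: 0.6
grip_force: 0.0
```

Run:
```python
from h import *
to(.5,0,.12,-11.6)
s=ctrl.get_image("side");t=ctrl.get_image("top")
W=np.zeros((480,800,3),np.uint8)
f=lambda im,x,y:cv2.resize(im[y:y+120,x:x+100],None,fx=4,fy=4,interpolation=cv2.INTER_CUBIC)[:,:,::-1]
W[:,:400]=f(s,165,60);W[:,400:]=f(t,90,100);cv2.imwrite("pics/e.png",W)
```

```text
t 17.5 pos [ 0.4561 -0.0168  0.1213] yaw -12.15 F [0.3 0.5 0.2] grip 0.6 0.0 
 travel [0.0257 0.0394 0.0013] turn z -0.55
```

View pics/e.png

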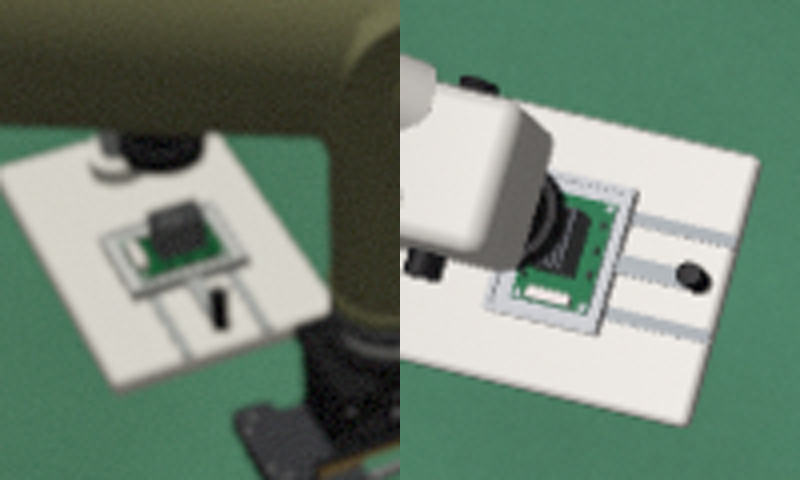

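The stage is home under the lens, with the board flat inside its border (right crop, about (560,250)). I'll check the knob position at (692,274) and hand in if it agrees.

Run:
```python
from h import *
k=ray("top",(90+292.5/4-.5,100+274.5/4-.5),.066);print(k)
if np.hypot(*(k[:2]-[.5185,.280]))<.006: print(ctrl.close_job())
```

```text
[0.51806579 0.27719412 0.066     ]
the job is handed in; nothing more can be done
None
```

The heat-sink board lies flat, component side up, inside the stage border, and the stage is pushed home under the lens; the job was handed in at about 17.6 s with no force spikes seen, though no verdict was returned.

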